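# Shut and lock the filter hatch of the downdraft bench

## Robot

A 7-joint arm with a two-finger parallel gripper is mounted at the origin on the work surface. World frame = base frame: x ahead of the robot, y to its left, z up, the work surface at z = 0. Lengths are in m, angles in rad, forces in N, time in s.
With the tool pointing down it reaches from about 0.425 to 0.8 m from the base axis. Payload 8.3 kg.
Tool frame: the origin (TCP) lies midway between the tips of the shut fingers; the grasp point (between the pads) lies 19 mm behind it; z points along the fingers, y is the direction in which the jaws open and shut (so a half turn about z gives the same grasp; the last joint's range is limited). The gripper opens to 85 mm and grips with 20 to 120 N. Pads are 22 mm wide; open, the fingers measure 114 mm over their backs; the gripper's body (76 mm by 85 mm) begins 54 mm behind the grasp point. The pads swing forward as they close: fully open they stand 13 mm farther back than shut.
Start: joints at [-1.21, 0.383, 0.016, 1.37, -0.006, 1.388, -0.046], TCP at [0.257, 0.57, 0.231] pointing down, gripper open.
Joint ranges: [-2.95, 2.95], [-0.25, 2.06], [-1.52, 1.56], [0.18, 2.33], [-1.44, 4.58], [0.02, 2.06], [-3.01, 3.01]. Speed limits (rad/s): [2.39, 2.39, 3.01, 3.01, 3.14, 3.14, 3.14].

## Interface

Orientations are given as [roll, pitch, yaw] about the fixed x, y, z axes, in that order (R = Rz(yaw) Ry(pitch) Rx(roll)).
In Python, from plant import readout, eyes, job_done gives the robot as it stands. The module is installed in compiled form; this text tells all that it offers.
- The arm moves only by the tool carry_out, never from a script. Its arguments are lists of equal length, an entry for each row: "rotation": the turn, a rotation vector about the world's x, y, z in units of 90 degrees (1.0 is 90 degrees), a list of three; "offset": the shift along the world's x, y, z in units of 30 mm (1.0 is 30 mm), a list of three; "hand": the opening, from 0 (shut) to 1 (fully open). In form: {"rotation": [[wx, wy, wz], ...], "offset": [[dx, dy, dz], ...], "hand": [hand, ...]}. A call has 1 to 8 rows; each row shifts and turns the commanded pose from where the row before left it; what a row does not reach is not made up. A row lasts 1/10 s, in which the tool goes at most 50 mm and 8.59 degrees, less where a joint would pass 70% of its speed; a pose out of reach is approached as far as the arm can. A call with a number of a shift or a turn outside -1 to 1 is refused whole. A call with a gripper value outside its range is refused whole. The fingers move at their own pace and stop on an object; "grip_force" is the grip in N (left out, the last holds). Time passes only in rows, so rows that do not move let the fingers close. It gives the time, the measured TCP pose, the force and the opening at its end, in the units of the state.
- readout.read_state(): the state, without advancing time (a new reading comes with each control period).
- eyes.grab_frame(name): name is "side" or "top"; returns the picture (400x640x3 uint8, red, green, blue); there is no depth.
- eyes.camera_info(name): a dict with "fx", "fy", "cx", "cy" (pixels), "pose" (4x4, takes a point from camera to world coordinates). Camera axes: x right, y up, looking along -z (the intrinsics and any distortion apply to the point x, -y, -z); pixel columns grow to the right and rows downward; lengths in m; the calibration is good to about 2 mm. A picture is of the moment at which its call begins. camera_info takes no time and is no camera call.
- job_done(): hands the job in, once; it reports no verdict.
The state is a dict: "time": time; "joint_positions": joint angles; "dq": joint speeds; "tau": joint torques, N m; "ee_pos": TCP position; "eef_rot": TCP orientation; "ft_force": force on the tool from outside, world axes, zero at the start; "torque": the same for the moment, N m; "opening": finger opening in m.
Only numpy, scipy, OpenCV 4.12 (cv2) and the standard library are available. Lean on these libraries where they do the work, as an engineer would, in place of code of your own. Each camera call takes 0.05 s, during which the arm holds its last target.

## Task

The filter hatch on the downdraft unit stands ajar and its quarter-turn fastener is unlocked. With the fingertips, push the hatch down until it is fully shut; then set a fingertip in the fastener's slot and turn it clockwise as far as it goes, so that the hatch is locked. Only touch and push: do not raise the hatch, and leave the jar, brush and everything else where they are.

Things in the scene. Friction and masses are not known exactly. Their poses are not given: they have to be found in the camera images.
- unit: Fixed bench-top downdraft unit, a steel box 300 (x) x 480 (y) x 85 mm high. Origin at the centre of its underside, on the table; x points from its front (robot side) to its back, y to its left, z up. Left half (y 15 to 240 mm): flat perforated grille deck. Right half: filter bay under the hatch, whose centre line is at y = -115 mm.
- hatch (a joint): Angle of the filter hatch (rad): 0 fully shut (level), grows as its front edge rises; starts 0.2 to 0.42. Aluminium plate 240 mm front to back, 230 mm wide, 8 mm thick, hinged along its back edge; when shut its top is 93 mm above the table. The hinge has friction: the hatch stays where it is left. A few N down at the front edge push it shut, and it stays shut.
- hinge_line (a point): Middle of the hinge line of the hatch, at the back edge of the plate and level with its underside, 85 mm above the table (turns with the hatch: its x axis points from the front edge to the hinge along the plate).
- push_spot (a point): Point on top of the hatch, midway across the plain strip before the fastener, 18 mm from the front edge (the strip is 35 mm from edge to bezel); 222 mm from the hinge line.
- cam (a joint): Angle of the quarter-turn fastener (rad): 0 unlocked (slot runs left to right), 1.571 at its stop = locked (slot runs front to back, in line with two small marks on the bezel). Grows clockwise seen from above; starts at 0 to 0.35. Turns stiffly (0.15 N m of friction) and stays where left. Its tongue goes under the unit's front rim as it turns, so the hatch must be shut first.
- slot (a point): On the fastener's axis at the floor of its slot: 4 mm above the hatch's top, 140 mm before the hinge line, 97 mm above the table when shut. Turns with the fastener; its y axis runs along the slot. The slot crosses the whole rotor (112 mm long), 46 mm wide, 20 mm deep, flat floor. Closed fingertips set in it 30 mm from the axis and moved on a circle about the axis turn it.
- bezel_top (a point): On the fastener's axis, level with its top, 24 mm above the hatch's top. The fastener is a black disc (rotor) 112 mm across with a straight slot across it, standing inside a steel bezel ring of the same height, fixed to the hatch: 116 mm inside, 130 mm outside diameter.
- powder_jar: Bystander, loose: glass jar with black screw cap, 68 mm across, 85 mm tall, on the grille deck; origin at the centre of its underside.
- dust_brush: Bystander, loose: dusting brush with black handle lying on the grille deck; origin at its underside.
- loupe: Bystander, loose: squat black magnifier, 52 mm across, 38 mm tall, on the grille deck; origin at the centre of its underside.
- lift_tape: Bystander, loose: upright roll of clear tape, 76 mm across, 50 mm tall, on the table right of the unit; origin at the centre of its underside.
- vase: Bystander, loose: white vase, 72 mm across, 170 mm tall, on the table left of the unit; origin at the centre of its underside.
- tumbler: Bystander, loose: glass tumbler, 70 mm across, 100 mm tall, on the table right of the unit; origin at the centre of its underside.
- spray_bottle: Bystander, loose: white bottle with grey cap, 60 mm across, 155 mm tall, on the table left of the unit; origin at the centre of its underside.

How it is judged:
On the way, in this order (a step that is already met when the one before it is completed fails the run):
1. the hatch is pushed fully shut with the fastener still unlocked (value of joint hatch below 0.02 rad and value of joint cam below 0.7 rad), for 0.2 s.
2. the fastener is turned a quarter turn to its stop with the hatch shut (value of joint hatch below 0.02 rad and value of joint cam above 1.46 rad), for 0.2 s.
At the end, for the whole second after the job is handed in: The hatch is shut (within 0.02 rad of level), the fastener is turned to its stop (within about 6 degrees of the full quarter turn), and all is at rest with the bystanders in their places (within 40 mm) (all of step 2 and velocity of joint hatch between -0.05 and 0.05 rad/s and velocity of joint cam between -0.05 and 0.05 rad/s and linear speed of each of powder_jar, dust_brush, loupe, lift_tape, vase, tumbler, spray_bottle below 0.05 m/s); the robot touches nothing.
It fails at once if the fastener is turned while the hatch is still open (value of joint hatch above 0.05 rad and value of joint cam above 0.7 rad).
It fails at once if the hatch is raised further open (value of joint hatch above 0.5 rad).
It fails at once if a bystander is lifted, carried or knocked more than 40 mm from its place (distance of any of powder_jar, dust_brush, loupe, lift_tape, vase, tumbler, spray_bottle from where it was at the start of the episode above 0.04 m).
It fails at once if an upright bystander is tipped over (angle between any of powder_jar, loupe, lift_tape, vase, tumbler, spray_bottle's own z axis and vertical above 0.6 rad).
It also fails if it takes over 48 s, if anything falls off the work surface, if the arm or the gripper's body presses on something with over 40 N, if the wrist force passes 120 N, or if a joint passes its speed limit or range.

## Working session

There is one attempt and no reset: what is moved stays moved. The work goes in short steps, Python scripts to look and compute and a tool call to move; the robot and the scene stay as the last step left them, time stands still between calls to the robot, and variables do not carry over. Pictures are saved under pics/ and viewed, and the job is handed in when it is done.

Besides the shell and the picture viewer there is one more tool, called after ">>>" as name(argument=value, ...) on one line, values as JSON. carry_out: Moves the arm, as the interface text tells. Its arguments: {"type":"object","properties":{"rotation":{"type":"array","items":{"type":"array","items":{"type":"number","minimum":-1,"maximum":1}}},"offset":{"type":"array","items":{"type":"array","items":{"type":"number","minimum":-1,"maximum":1}}},"hand":{"type":"array","items":{"type":"number"}},"grip_force":{"type":"number"}},"required":["rotation","offset","hand"]}

```bash
mkdir -p pics
python3 - <<'E'
from plant import readout, eyes
import cv2
s=readout.read_state(); print(s)
for n in("side","top"):
    c=eyes.camera_info(n); print(n,c)
    cv2.imwrite(f"pics/{n}0.png",eyes.grab_frame(n)[:,:,::-1])
E
```

```text
{'time': 0.0, 'joint_positions': array([-1.20987163,  0.38422761,  0.01637309,  1.37113834, -0.00630558,
        1.38818512, -0.04651273]), 'dq': array([ 3.47501689e-04,  4.80024087e-04,  1.10254612e-03,  8.38500809e-04,
       -3.57727465e-05,  1.18943772e-03,  1.36103523e-03]), 'tau': array([ 5.20825270e-04, -6.27588415e+01,  8.44731107e-01, -3.71834922e+01,
        1.66592700e-02,  1.41759828e-02, -1.04046273e-05]), 'ee_pos': array([0.25679406, 0.56927092, 0.23029258]), 'eef_rot': array([-3.13968354e+00,  2.73571475e-05,  2.71781890e+00]), 'ft_force': array([ 0.86978622, -0.43392726,  0.44208158]), 'torque': array([ 0.03885634, -0.00071792,  0.00630671]), 'opening': 0.0851163842517974}
side {'fx': 402.5986897907984, 'fy': 402.5986897907984, 'cx': 317.00066142552924, 'cy': 199.60319746510623, 'pose': array([[ 0.99134392,  0.09501942, -0.09060096,  0.49999929],
       [-0.13120832,  0.69259128, -0.70929662, -0.72444341],
       [-0.00464752,  0.71504449,  0.6990635 ,  0.90033982],
       [ 0.        ,  0.        ,  0.        ,  1.        ]])}
top {'fx': 377.1295669757059, 'fy': 377.1295669757059, 'cx': 326.7636213767479, 'cy': 203.376196320001, 'pose': array([[ 0.02607595,  0.99871611, -0.04343003,  0.55459865],
       [-0.99941902,  0.02509124, -0.02306623,  0.09721532],
       [-0.0219469 ,  0.04400627,  0.99879016,  1.10530731],
       [ 0.        ,  0.        ,  0.        ,  1.        ]])}
```

View pics/side0.png

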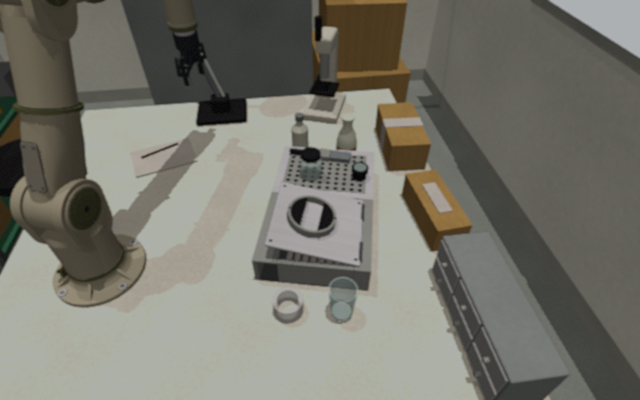

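View pics/top0.png

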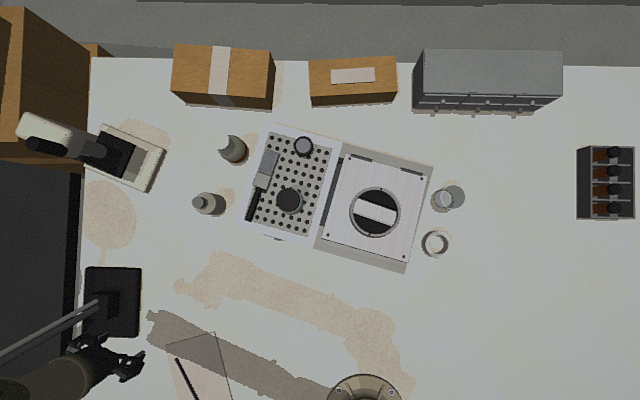

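The side view shows the hatch around (315,220) and the tape and tumbler at (288,305) and (342,298). The top view shows the rotor at (374,212). I'll enlarge both for corner reading.

Run:
```python
import cv2
a=cv2.imread("pics/top0.png")[110:290,225:475]; cv2.imwrite("pics/top0c.png",cv2.resize(a,None,fx=3.2,fy=3.2,interpolation=cv2.INTER_CUBIC))
a=cv2.imread("pics/side0.png")[135:325,230:400]; cv2.imwrite("pics/side0c.png",cv2.resize(a,None,fx=3.1,fy=3.1,interpolation=cv2.INTER_CUBIC))
```

```text
(no output)
```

View pics/top0c.png

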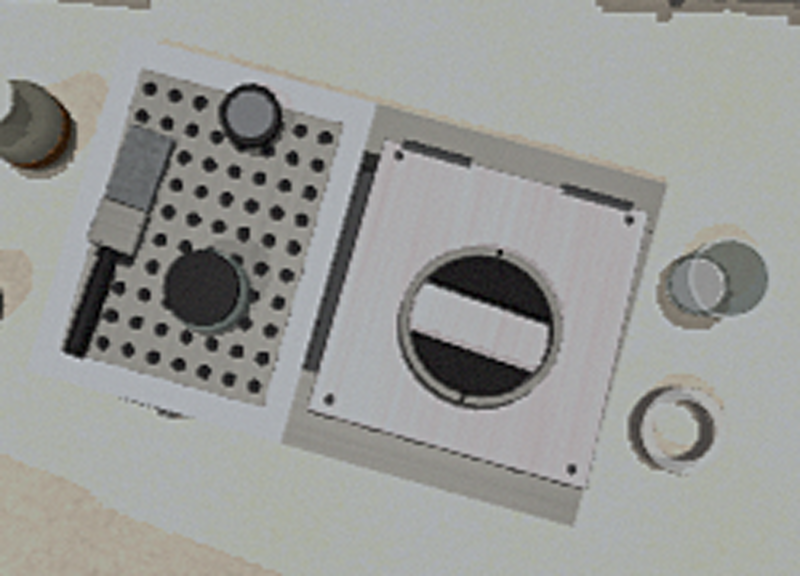

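View pics/side0c.png

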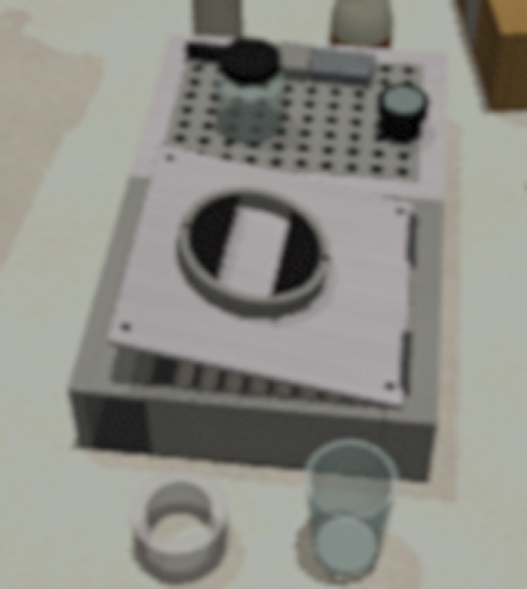

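```bash
cat > geo.py <<'E'
import numpy as np
from plant import eyes
C={n:eyes.camera_info(n) for n in("side","top")}
def proj(n,p):
    c=C[n];T=np.linalg.inv(c["pose"]);q=T[:3,:3]@np.asarray(p)+T[:3,3]
    return np.array([c["fx"]*q[0]/-q[2]+c["cx"], c["fy"]*-q[1]/-q[2]+c["cy"]])
def pts(v):
    x,y,yaw,a,hx=v
    U={"fr":(-.15,-.24,.085),"br":(.15,-.24,.085),"bl":(.15,.24,.085),"fl":(-.15,.24,.085)}
    def H(d,w,h): # d before hinge, w lateral, h above underside
        return (hx-d*np.cos(a)+h*np.sin(a)*1, -.115+w, .085+d*np.sin(a)+h*np.cos(a))
    for k,d,w in(("pfl",.24,.115),("pfr",.24,-.115),("pbl",0,.115),("pbr",0,-.115)): U[k]=H(d,w,.008)
    U["bez"]=H(.14,0,.032); U["slot"]=H(.14,0,.012); U["push"]=H(.222,0,.008);U["hinge"]=H(0,0,0)
    c,s=np.cos(yaw),np.sin(yaw)
    return {k:np.array([x+c*p[0]-s*p[1],y+s*p[0]+c*p[1],p[2]]) for k,p in U.items()}
E
python3 - <<'E'
from geo import *
from scipy.optimize import least_squares
O={"top":dict(fr=(574,523),br=(667,181),fl=(35,372),pbl=(385,141),pbr=(650,213),pfl=(307,410),pfr=(585,488),bez=(480,327.5)),
"side":dict(fr=(75,392),br=(437,422),bl=(445,55),fl=(172,38),pfr=(112,343),pfl=(155,150),pbl=(413,202),pbr=(405,402),bez=(254,250))}
M={"top":(3.2,225,110),"side":(3.1,230,135)}
obs=[(n,k,np.array(p)/M[n][0]+M[n][1:]) for n in O for k,p in O[n].items()]
def f(v):
    P=pts(v); return np.concatenate([proj(n,P[k])-p for n,k,p in obs])
r=least_squares(f,[.6,.1,-.25,.3,.12],loss='soft_l1')
print(r.x)
for (n,k,p),e in zip(obs,f(r.x).reshape(-1,2)): print(n,k,e.round(1))
for k,p in pts(r.x).items(): print(k,p.round(4))
v=r.x.copy();v[3]=0
print("shut");[print(k,p.round(4)) for k,p in pts(v).items() if k in("bez","slot","push","hinge")]
E
```

```text
[ 0.61900635  0.10352057 -0.24279078  0.17570762  0.11832054]
top fr [0.6 0.4]
top br [ 0.2 -0.4]
top fl [-2.5 -0.2]
top pbl [-0.3 -0.8]
top pbr [-0.2 -1. ]
top pfl [0.3 0.5]
top pfr [0.4 0.3]
top bez [ 0.3 -0.4]
side fr [-2.  -0.5]
side br [1.4 0.5]
side bl [ 0.8 -0.9]
side fl [-1.1 -1.2]
side pfr [-1.9  0.8]
side pfl [ 0.7 -0. ]
side pbl [-0.1 -0. ]
side pbr [-0.3  0.6]
side bez [-0.2 -1.8]
fr [ 0.4157 -0.0934  0.085 ]
br [ 0.7069 -0.1655  0.085 ]
bl [0.8223 0.3004 0.085 ]
fl [0.5311 0.3725 0.085 ]
pfl [0.5058 0.1315 0.1348]
pfr [ 0.4505 -0.0917  0.1348]
pbl [0.7352 0.0747 0.0929]
pbr [ 0.6799 -0.1485  0.0929]
bez [ 0.5778 -0.0048  0.141 ]
slot [ 0.5744 -0.0039  0.1213]
push [0.4954 0.0157 0.1317]
hinge [ 0.7062 -0.0366  0.085 ]
shut
bez [ 0.5703 -0.0029  0.117 ]
slot [ 0.5703 -0.0029  0.097 ]
push [0.4907 0.0168 0.093 ]
hinge [ 0.7062 -0.0366  0.085 ]
```

The fit puts the unit at (0.619, 0.104) with yaw -0.243 and the hatch at about 0.18 rad. Next I move over the push spot with the gripper shut.

>>> carry_out(rotation=[[0, 0, 0.015], [0, 0, 0.015], [0, 0, 0.015], [0, 0, 0.015], [0, 0, 0.015], [0, 0, 0.015], [0, 0, 0.015], [0, 0, 0.01]], offset=[[0.387, -0.922, 0], [0.387, -0.922, 0], [0.387, -0.922, 0], [0.387, -0.922, 0], [0.387, -0.922, 0], [0.387, -0.922, 0], [0.387, -0.922, 0], [0.387, -0.922, 0]], hand=[0, 0, 0, 0, 0, 0, 0, 0])

```text
time: 0.9
ee_pos: [0.35, 0.347, 0.2309]
eef_rot: [-3.141, -0.0, 2.899]
ft_force: [-0.1, -0.2, 0.1]
opening: 0.0002
```

>>> carry_out(rotation=[[0, 0, 0], [0, 0, 0], [0, 0, 0], [0, 0, 0], [0, 0, 0], [0, 0, 0], [0, 0, 0], [0, 0, 0]], offset=[[0.387, -0.922, 0], [0.387, -0.922, 0], [0.387, -0.922, 0], [0.387, -0.922, 0], [0.387, -0.922, 0], [0.387, -0.922, 0], [0.387, -0.922, 0], [0.387, -0.922, 0]], hand=[0, 0, 0, 0, 0, 0, 0, 0])

```text
time: 1.7
ee_pos: [0.4428, 0.1259, 0.2311]
eef_rot: [-3.141, -0.0, 2.898]
ft_force: [0.8, 0.2, -0.7]
opening: 0.0
```

>>> carry_out(rotation=[[0, 0, 0], [0, 0, 0], [0, 0, 0], [0, 0, 0], [0, 0, 0], [0, 0, 0], [0, 0, 0], [0, 0, 0]], offset=[[0.39, -0.91, 0], [0.39, -0.91, 0], [0.39, -0.91, 0], [0.39, -0.91, 0], [0, 0, -0.7], [0, 0, -0.7], [0, 0, -0.7], [0, 0, 0]], hand=[0, 0, 0, 0, 0, 0, 0, 0])

```text
time: 2.5
ee_pos: [0.4874, 0.0178, 0.1655]
eef_rot: [-3.139, -0.005, 2.898]
ft_force: [-0.2, 0.4, -0.1]
opening: -0.0003
```

Run:
```python
from plant import readout, eyes
import cv2
for n,(r0,r1,c0,c1) in dict(side=(110,300,230,400),top=(110,290,225,475)).items():
    a=eyes.grab_frame(n)[r0:r1,c0:c1,::-1]
    cv2.imwrite(f"pics/{n}1.png",cv2.resize(a,None,fx=3,fy=3,interpolation=cv2.INTER_CUBIC))
```

```text
(no output)
```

View pics/side1.png

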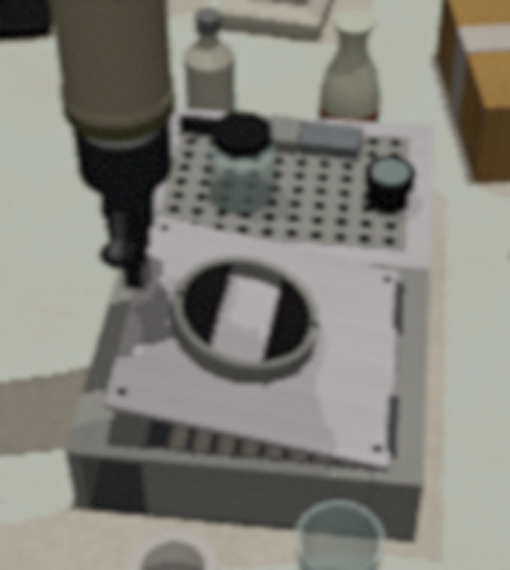

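View pics/top1.png

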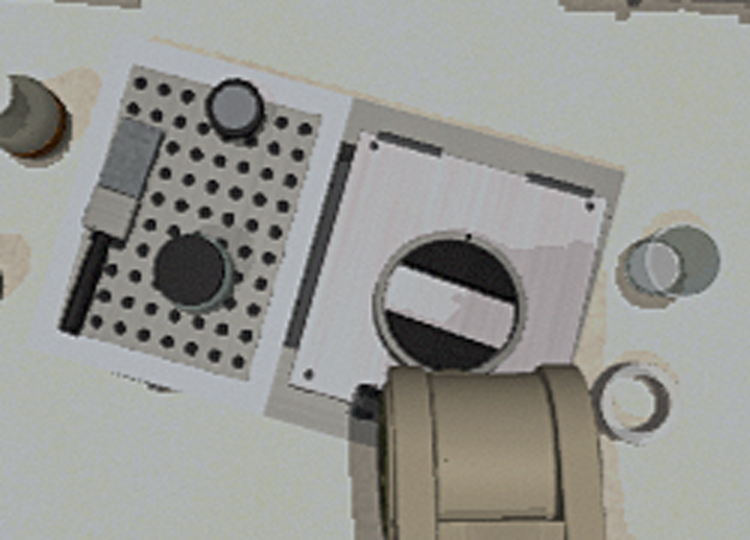

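The fingertip is visible at side crop (135,285), which is pixel (275,205), just above the front strip. I'll check it against the projected TCP.

Run:
```python
from geo import *
p=proj("side",[.4874,.0178,.1655]);print(p,(p-[230,110])*3)
for z in(.1317,.15):print((proj("side",[.4874,.0178,z])-[230,110])*3)
```

```text
[275.74859524 204.47339335] [137.24578572 283.42018006]
[140.17606476 310.56477392]
[138.60592687 296.01982628]
```

Tip projection agrees with the image. It sits a bit close to the front edge, so I shift 5 mm back and push down.

>>> carry_out(rotation=[[0, 0, 0], [0, 0, 0], [0, 0, 0], [0, 0, 0], [0, 0, 0], [0, 0, 0], [0, 0, 0], [0, 0, 0]], offset=[[0.17, -0.04, -0.3], [0, 0, -0.3], [0, 0, -0.3], [0, 0, -0.3], [0, 0, -0.3], [0, 0, -0.3], [0, 0, -0.2], [0, 0, 0]], hand=[0, 0, 0, 0, 0, 0, 0, 0])

```text
time: 3.4
ee_pos: [0.494, 0.0166, 0.1072]
eef_rot: [-3.141, -0.002, 2.898]
ft_force: [-0.4, -0.1, 0.1]
opening: -0.0001
```

Run:
```python
from plant import readout, eyes
import cv2
print(readout.read_state()['ft_force'],readout.read_state()['ee_pos'])
for n,(r0,r1,c0,c1) in dict(side=(110,300,230,400)).items():
    a=eyes.grab_frame(n)[r0:r1,c0:c1,::-1]
    cv2.imwrite(f"pics/{n}2.png",cv2.resize(a,None,fx=3,fy=3,interpolation=cv2.INTER_CUBIC))
```

```text
[-0.35704254 -0.14989363  0.14286444] [0.49399312 0.01663559 0.10719919]
```

View pics/side2.png

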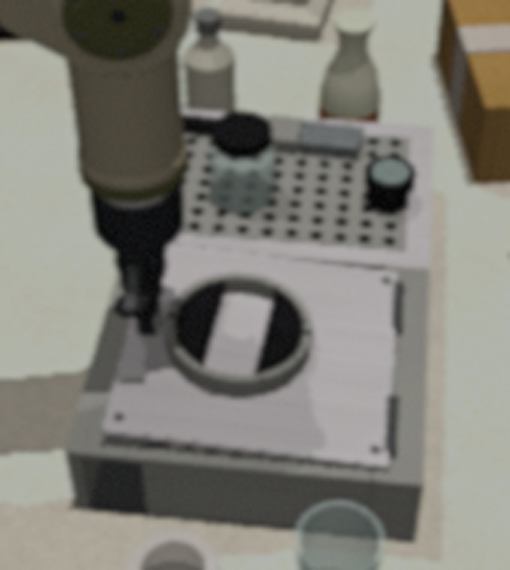

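The hatch has come down and is nearly shut, with the tip at (148,330) in front of the bezel. I keep pushing.

>>> carry_out(rotation=[[0, 0, 0], [0, 0, 0], [0, 0, 0], [0, 0, 0], [0, 0, 0], [0, 0, 0]], offset=[[0, 0, -0.15], [0, 0, -0.15], [0, 0, -0.1], [0, 0, -0.07], [0, 0, 0], [0, 0, 0]], hand=[0, 0, 0, 0, 0, 0])

```text
time: 4.05
ee_pos: [0.4945, 0.0167, 0.0941]
eef_rot: [-3.141, -0.0, 2.898]
ft_force: [1.0, 1.3, -0.2]
opening: 0.0002
```

>>> carry_out(rotation=[[0, 0, 0], [0, 0, 0], [0, 0, 0]], offset=[[0, 0, -0.07], [0, 0, 0], [0, 0, 0]], hand=[0, 0, 0])

```text
time: 4.35
ee_pos: [0.4949, 0.0167, 0.0931]
eef_rot: [3.141, 0.0, 2.898]
ft_force: [-3.6, -0.8, 10.9]
opening: -0.0001
```

>>> carry_out(rotation=[[0, 0, 0], [0, 0, 0], [0, 0, 0]], offset=[[0, 0, -0.05], [0, 0, 0], [0, 0, 0]], hand=[0, 0, 0])

```text
time: 4.65
ee_pos: [0.495, 0.0168, 0.093]
eef_rot: [3.14, 0.001, 2.898]
ft_force: [-11.5, -0.6, 26.8]
opening: -0.0004
```

Firm stop at z = 0.093, so the hatch is shut. Now I lift clear and look.

>>> carry_out(rotation=[[0, 0, 0], [0, 0, 0], [0, 0, 0], [0, 0, 0], [0, 0, 0], [0, 0, 0], [0, 0, 0], [0, 0, 0]], offset=[[0, 0, 0.2], [0, 0, 0.8], [0, 0, 0.8], [0, 0, 0.6], [-0.5, 0.8, 0], [-0.2, 0.9, 0], [-0.2, 0.9, 0], [0, 0.9, 0]], hand=[0, 0, 0, 0, 0, 0, 0, 0])

```text
time: 5.45
ee_pos: [0.4669, 0.1227, 0.1627]
eef_rot: [3.141, -0.0, 2.898]
ft_force: [-0.5, -0.3, 0.5]
opening: 0.0001
```

Run:
```python
from plant import readout, eyes
import cv2
for n,(r0,r1,c0,c1) in dict(side=(190,300,240,360),top=(140,280,310,450)).items():
    a=eyes.grab_frame(n)[r0:r1,c0:c1,::-1]
    k=5 if n=='side' else 4
    cv2.imwrite(f"pics/{n}3.png",cv2.resize(a,None,fx=k,fy=k,interpolation=cv2.INTER_CUBIC))
```

```text
(no output)
```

View pics/side3.png

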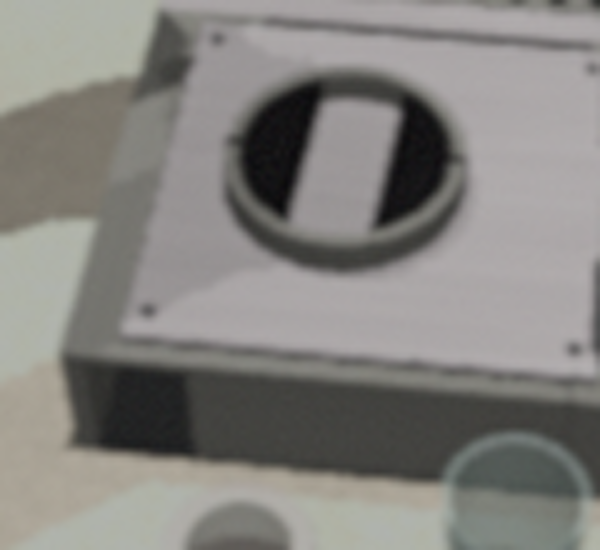

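View pics/top3.png

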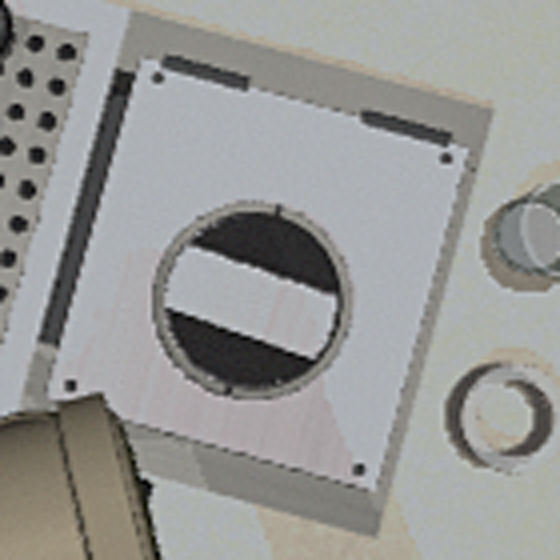

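The hatch is shut. In the top crop the bezel centre is (252,300), with marks at (278,208) and (229,392), and the slot slopes about 18.5°. In the side crop the bezel centre is (345,157).

Run:
```python
from geo import *
from scipy.optimize import least_squares
a=np.array([252,300])/4+[310,140]; b=np.array([345.5,157.5])/5+[240,190]
r=least_squares(lambda p:np.r_[proj("top",p)-a,proj("side",p)-b],[.57,0,.117]);print(r.x,r.fun)
r2=least_squares(lambda p:np.r_[proj("top",[*p,.117])-a,proj("side",[*p,.117])-b],[.57,0]);print(r2.x,r2.fun)
print([proj("top",[.5703,-.0029,.117]),a])
m=[least_squares(lambda p:proj("top",[*p,.117])-(np.array(q)/4+[310,140]),[.57,0]).x for q in((278,208),(229,392),(192,245),(338,295),(165,310),(312,358))]
print(m)
for i in(0,2,4): d=m[i]-m[i+1];print(np.degrees(np.arctan2(d[1],d[0])), (m[i]+m[i+1])/2)
```

```text
[ 0.57049542 -0.00228189  0.10999968] [ 0.00635268 -0.06484707 -0.06573941  0.00404492]
[ 0.57023722 -0.00403176] [ 0.94477386  0.01536721 -0.13407594 -1.29417815]
[array([373.51116371, 214.98016426]), array([373., 215.])]
[array([ 0.63085828, -0.01730012]), array([0.50990052, 0.01213929]), array([0.60520195, 0.0383622 ]), array([ 0.57491877, -0.05746754]), array([0.56221456, 0.05502992]), array([ 0.53344744, -0.04134049])]
-13.679023362515757 [ 0.5703794  -0.00258041]
72.46292977700239 [ 0.59006036 -0.00955267]
73.37933210679836 [0.547831   0.00684472]
```

>>> carry_out(rotation=[[0, 0, 0], [0, 0, 0], [0, 0, 0], [0, 0, 0], [0, 0, 0], [0, 0, 0], [0, 0, 0]], offset=[[0.75, -0.645, 0], [0.75, -0.645, 0], [0.75, -0.645, 0], [0.75, -0.645, 0], [0.75, -0.645, 0], [0, 0, -0.7], [0, 0, 0]], hand=[0, 0, 0, 0, 0, 0, 0])

```text
time: 6.25
ee_pos: [0.5788, 0.0234, 0.1389]
eef_rot: [-3.139, -0.004, 2.896]
ft_force: [-0.4, -0.2, -0.8]
opening: -0.0002
```

Run:
```python
from plant import readout, eyes
import cv2
from geo import proj
p=readout.read_state()['ee_pos'];print(p,(proj("side",p)-[240,190])*5)
for n,(r0,r1,c0,c1) in dict(side=(190,300,240,360)).items():
    a=eyes.grab_frame(n)[r0:r1,c0:c1,::-1]
    cv2.imwrite(f"pics/{n}4.png",cv2.resize(a,None,fx=5,fy=5,interpolation=cv2.INTER_CUBIC))
```

```text
[0.57879307 0.02339581 0.1389076 ] [354.01025189  83.81039694]
```

View pics/side4.png

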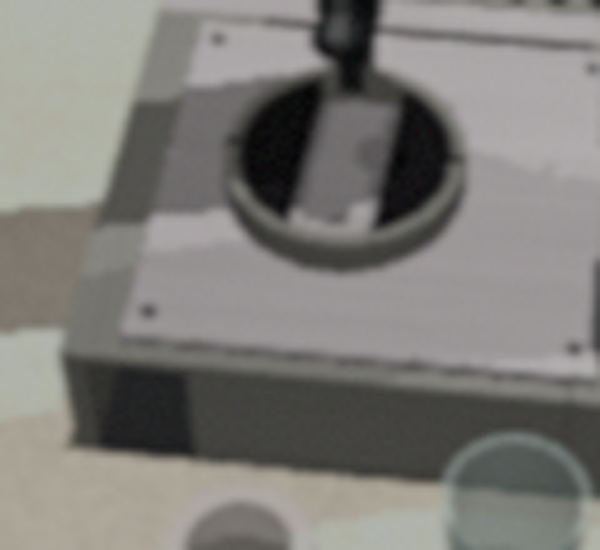

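The tip at (350,88) matches the projection and lines up with the slot. I lower it in.

>>> carry_out(rotation=[[0, 0, 0], [0, 0, 0], [0, 0, 0], [0, 0, 0], [0, 0, 0]], offset=[[0, 0.05, -0.4], [0, 0.05, -0.4], [0, 0, -0.25], [0, 0, -0.15], [0, 0, 0]], hand=[0, 0, 0, 0, 0])

```text
time: 6.8
ee_pos: [0.5796, 0.0282, 0.1048]
eef_rot: [-3.141, -0.001, 2.899]
ft_force: [-1.1, 0.1, 0.1]
opening: -0.0
```

Run:
```python
import numpy as np
c=np.array([.5703,-.0028]);p=np.array([.5796,.0282])
for f in np.arange(67,-40,-6.5):
    q=c+.031*np.array([np.cos(np.radians(f)),np.sin(np.radians(f))]);print(f,((q-p)/.03).round(2),q.round(4));p=q
```

```text
67.0 [ 0.09 -0.08] [0.5824 0.0257]
60.5 [ 0.11 -0.05] [0.5856 0.0242]
54.0 [ 0.1  -0.06] [0.5885 0.0223]
47.5 [ 0.09 -0.07] [0.5912 0.0201]
41.0 [ 0.08 -0.08] [0.5937 0.0175]
34.5 [ 0.07 -0.09] [0.5958 0.0148]
28.0 [ 0.06 -0.1 ] [0.5977 0.0118]
21.5 [ 0.05 -0.11] [0.5991 0.0086]
15.0 [ 0.04 -0.11] [0.6002 0.0052]
8.5 [ 0.02 -0.11] [0.601  0.0018]
2.0 [ 0.01 -0.12] [ 0.6013 -0.0017]
-4.5 [-0.   -0.12] [ 0.6012 -0.0052]
-11.0 [-0.02 -0.12] [ 0.6007 -0.0087]
-17.5 [-0.03 -0.11] [ 0.5999 -0.0121]
-24.0 [-0.04 -0.11] [ 0.5986 -0.0154]
-30.5 [-0.05 -0.1 ] [ 0.597  -0.0185]
-37.0 [-0.07 -0.1 ] [ 0.5951 -0.0215]
```

>>> carry_out(rotation=[[0, 0, 0], [0, 0, 0], [0, 0, 0], [0, 0, 0], [0, 0, 0], [0, 0, 0]], offset=[[0.09, -0.08, -0.1], [0.11, -0.05, 0], [0.1, -0.06, 0], [0.09, -0.07, 0], [0.08, -0.08, 0], [0, 0, 0]], hand=[0, 0, 0, 0, 0, 0])

```text
time: 7.4
ee_pos: [0.5929, 0.0174, 0.1024]
eef_rot: [-3.141, -0.004, 2.898]
ft_force: [-7.5, 1.1, 3.3]
opening: 0.0001
```

>>> carry_out(rotation=[[0, 0, 0], [0, 0, 0], [0, 0, 0], [0, 0, 0], [0, 0, 0], [0, 0, 0]], offset=[[0.07, -0.09, 0], [0.06, -0.1, 0], [0.05, -0.11, 0], [0.04, -0.11, 0], [0.02, -0.11, 0], [0, 0, 0]], hand=[0, 0, 0, 0, 0, 0])

```text
time: 8.0
ee_pos: [0.5962, 0.005, 0.1013]
eef_rot: [3.14, -0.013, 2.9]
ft_force: [-20.8, 7.6, 9.1]
opening: -0.0004
```

Force is higher than expected, so I look before going on.

Run:
```python
from plant import readout, eyes
import cv2
s=readout.read_state();print(s['ft_force'],s['torque'])
for n,(r0,r1,c0,c1) in dict(side=(190,300,240,360),top=(140,280,310,450)).items():
    a=eyes.grab_frame(n)[r0:r1,c0:c1,::-1]
    cv2.imwrite(f"pics/{n}5.png",cv2.resize(a,None,fx=5,fy=5,interpolation=cv2.INTER_CUBIC)[:600])
```

```text
[-20.80715711   7.61911972   9.07652998] [ 1.60525804  4.49462165 -0.29105283]
```

View pics/side5.png

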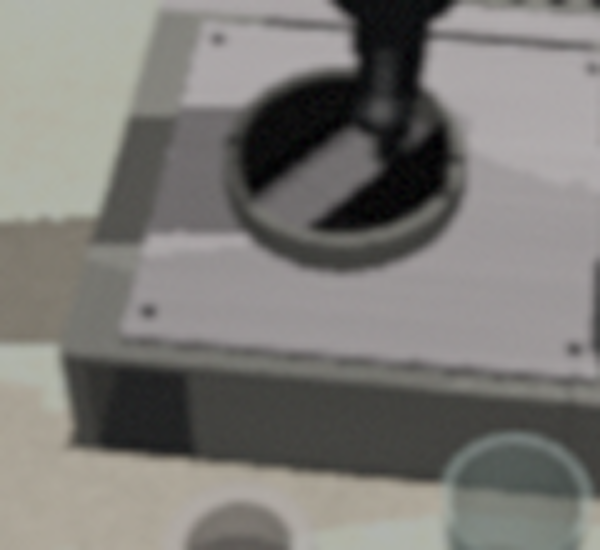

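The rotor has turned about halfway. The tip is dragging outward by friction, so I ease the outward command and continue.

>>> carry_out(rotation=[[0, 0, 0], [0, 0, 0], [0, 0, 0], [0, 0, 0]], offset=[[-0.04, -0.11, 0], [-0.04, -0.11, 0], [-0.03, -0.12, 0], [0, 0, 0]], hand=[0, 0, 0, 0])

```text
time: 8.5
ee_pos: [0.5935, -0.0024, 0.1013]
eef_rot: [3.137, -0.012, 2.903]
ft_force: [-19.3, 14.4, 9.3]
opening: -0.0001
```

>>> carry_out(rotation=[[0, 0, 0], [0, 0, 0], [0, 0, 0], [0, 0, 0]], offset=[[-0.03, -0.12, 0], [-0.03, -0.11, 0], [-0.04, -0.11, 0], [0, 0, 0]], hand=[0, 0, 0, 0])

```text
time: 8.9
ee_pos: [0.5899, -0.008, 0.1012]
eef_rot: [3.133, -0.015, 2.907]
ft_force: [-23.7, 24.8, 13.0]
opening: -0.0003
```

Run:
```python
from plant import readout, eyes
import cv2
from geo import proj
s=readout.read_state();print(s['ft_force'],s['torque'],s['ee_pos'])
for n,(r0,r1,c0,c1) in dict(side=(190,300,240,360),top=(140,280,310,450)).items():
    a=eyes.grab_frame(n)[r0:r1,c0:c1,::-1]
    if n=="side": print((proj(n,s['ee_pos'])-[240,190])*5)
    cv2.imwrite(f"pics/{n}6.png",cv2.resize(a,None,fx=5,fy=5,interpolation=cv2.INTER_CUBIC)[:600])
```

```text
[-23.65760864  24.8292156   13.0058545 ] [ 5.05101967  4.97673466 -0.27712485] [ 0.58988397 -0.00797793  0.10118147]
[382.7833797  172.86970631]
```

View pics/side6.png

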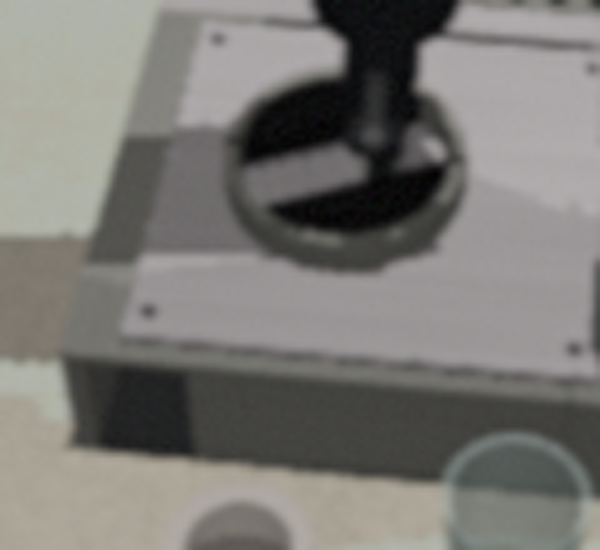

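View pics/top6.png

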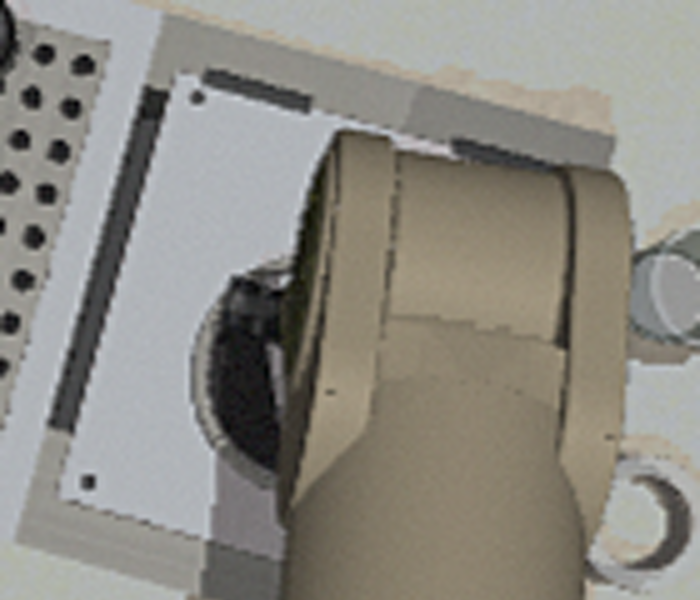

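The rotor is at about 70°, but the tip slid inward to a 20 mm radius. I back off the wall, move outward along the slot, then push again.

>>> carry_out(rotation=[[0, 0, 0], [0, 0, 0], [0, 0, 0], [0, 0, 0], [0, 0, 0]], offset=[[0, 0.3, 0], [0, 0.25, 0], [0.2, 0, 0], [0.17, 0, 0], [0, 0, 0]], hand=[0, 0, 0, 0, 0])

```text
time: 9.5
ee_pos: [0.6073, -0.0027, 0.1027]
eef_rot: [-3.141, 0.001, 2.897]
ft_force: [-0.1, 1.3, -0.1]
opening: -0.0004
```

Run:
```python
from plant import readout, eyes
import cv2
from geo import proj
s=readout.read_state();print(s['ft_force'],s['torque'],s['ee_pos'])
for n,(r0,r1,c0,c1) in dict(side=(190,300,240,360)).items():
    a=eyes.grab_frame(n)[r0:r1,c0:c1,::-1]
    if n=="side": print((proj(n,s['ee_pos'])-[240,190])*5)
    cv2.imwrite(f"pics/{n}7.png",cv2.resize(a,None,fx=5,fy=5,interpolation=cv2.INTER_CUBIC)[:600])
```

```text
[-0.05740794  1.29128606 -0.08195211] [ 0.10928431 -0.04002591 -0.01965986] [ 0.60733886 -0.00274134  0.10272641]
[413.77298886 160.46291158]
```

View pics/side7.png

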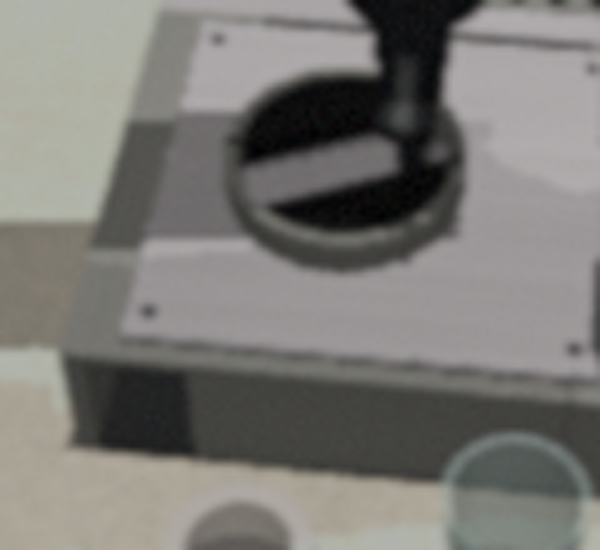

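>>> carry_out(rotation=[[0, 0, 0], [0, 0, 0], [0, 0, 0], [0, 0, 0], [0, 0, 0]], offset=[[-0.01, -0.15, 0], [-0.03, -0.15, 0], [-0.04, -0.15, 0], [-0.04, -0.15, 0], [0, 0, 0]], hand=[0, 0, 0, 0, 0])

```text
time: 10.05
ee_pos: [0.6012, -0.0181, 0.1021]
eef_rot: [3.14, -0.003, 2.9]
ft_force: [-2.7, 6.6, 0.1]
opening: -0.0001
```

>>> carry_out(rotation=[[0, 0, 0], [0, 0, 0], [0, 0, 0]], offset=[[-0.03, -0.1, 0], [-0.03, -0.1, 0], [0, 0, 0]], hand=[0, 0, 0])

```text
time: 10.35
ee_pos: [0.6004, -0.0196, 0.1021]
eef_rot: [3.135, -0.003, 2.904]
ft_force: [-0.4, 16.9, -1.0]
opening: -0.0001
```

>>> carry_out(rotation=[[0, 0, 0], [0, 0, 0], [0, 0, 0], [0, 0, 0]], offset=[[-0.02, -0.1, 0], [-0.02, -0.08, 0], [0, 0, 0], [0, 0, 0]], hand=[0, 0, 0, 0])

```text
time: 10.75
ee_pos: [0.6003, -0.0199, 0.1022]
eef_rot: [3.13, -0.003, 2.908]
ft_force: [2.9, 27.5, -2.1]
opening: 0.0001
```

Run:
```python
from plant import readout, eyes
import cv2
from geo import proj
s=readout.read_state();print(s['ft_force'],s['torque'],s['ee_pos'])
for n,(r0,r1,c0,c1) in dict(side=(190,300,240,360)).items():
    a=eyes.grab_frame(n)[r0:r1,c0:c1,::-1]
    cv2.imwrite(f"pics/{n}8.png",cv2.resize(a,None,fx=5,fy=5,interpolation=cv2.INTER_CUBIC)[:600])
```

```text
[ 2.85899774 27.51161348 -2.0715106 ] [ 5.79238999 -0.55596727 -0.02346726] [ 0.60026446 -0.0198672   0.10218561]
```

View pics/side8.png

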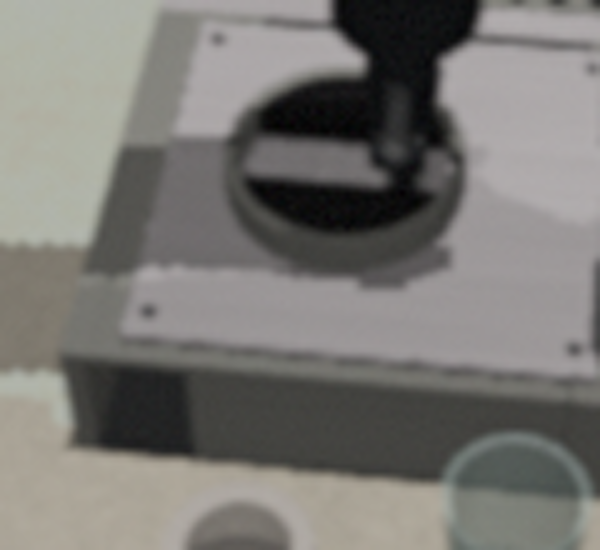

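The rotor is against its stop with the slot in line with the marks, and force rises without motion. Now I relieve and withdraw.

>>> carry_out(rotation=[[0, 0, 0], [0, 0, 0], [0, 0, 0], [0, 0, 0], [0, 0, 0], [0, 0, 0], [0, 0, 0], [0, 0, 0]], offset=[[0, 0.25, 0], [0, 0.2, 0], [0, 0.1, 0], [0, 0, 0], [0, 0, 0.5], [0, 0, 0.8], [0, 0, 0.9], [0, 0, 0.9]], hand=[0, 0, 0, 0, 0, 0, 0, 0])

```text
time: 11.6
ee_pos: [0.5996, -0.0159, 0.1978]
eef_rot: [-3.141, 0.001, 2.897]
ft_force: [0.5, 0.7, -0.0]
opening: -0.0003
```

>>> carry_out(rotation=[[0, 0, 0], [0, 0, 0], [0, 0, 0], [0, 0, 0], [0, 0, 0], [0, 0, 0], [0, 0, 0], [0, 0, 0]], offset=[[0, 0, 0.9], [0, 0, 0.9], [-0.7, 0.7, 0], [-0.8, 0.8, 0], [-0.8, 0.9, 0], [-0.8, 0.9, 0], [-0.7, 0.9, 0], [0, 0, 0]], hand=[0, 0, 0, 0, 0, 0, 0, 0])

```text
time: 12.4
ee_pos: [0.4835, 0.115, 0.2509]
eef_rot: [3.139, -0.0, 2.904]
ft_force: [-0.6, 0.7, 0.3]
opening: -0.0
```

Run:
```python
from plant import readout, eyes
import cv2
s=readout.read_state();print(s['ft_force'],s['ee_pos'])
for n,(r0,r1,c0,c1) in dict(side=(130,330,230,390),top=(110,270,220,470)).items():
    a=eyes.grab_frame(n)[r0:r1,c0:c1,::-1]
    k=3
    cv2.imwrite(f"pics/{n}9.png",cv2.resize(a,None,fx=k,fy=k,interpolation=cv2.INTER_CUBIC)[:600])
```

```text
[-0.5682895   0.68890919  0.33777852] [0.48352068 0.1150413  0.25087269]
```

View pics/side9.png

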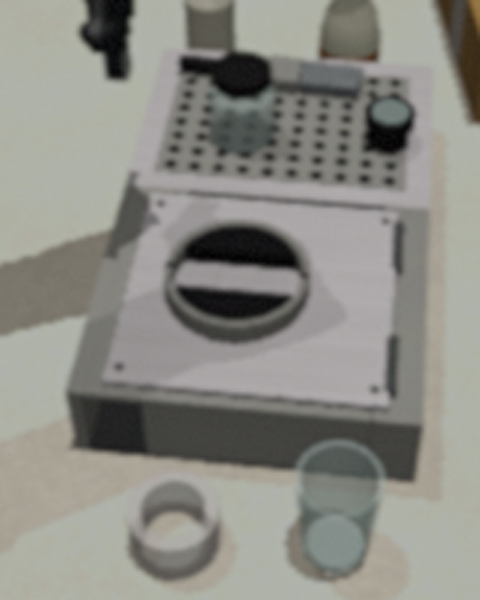

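View pics/top9.png

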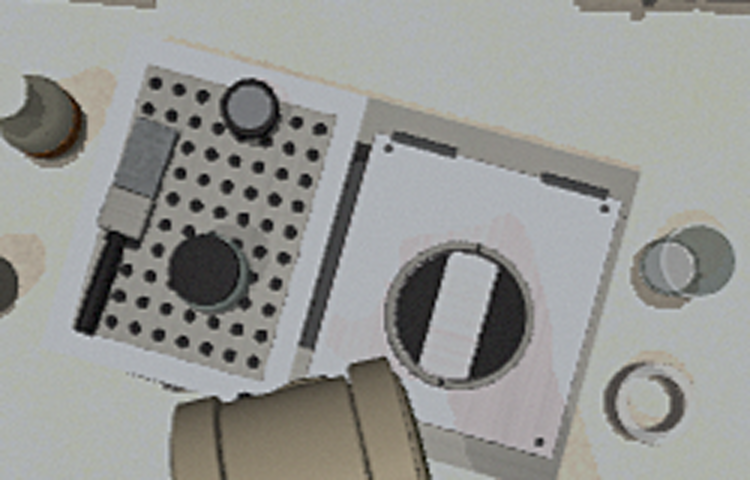

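Everything is in place and the slot looks in line with the marks. I measure its angle more closely before handing in.

Run:
```python
from plant import eyes
import cv2
a=eyes.grab_frame("top")[185:245,343:403,::-1]
cv2.imwrite("pics/top10.png",cv2.resize(a,None,fx=10,fy=10,interpolation=cv2.INTER_CUBIC))
```

View pics/top10.png

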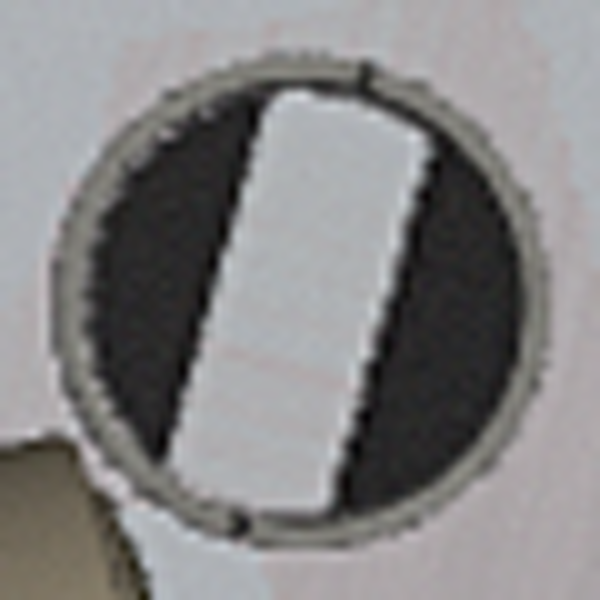

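The slot edges slope 14.6° and 14.8°, against 15.5° for the marks, so the fastener is within 1° of locked.

```bash
python3 -c "
from plant import job_done
print(job_done())"
```

```text
the job is handed in; nothing more can be done
None
```

The filter hatch is pushed shut and its fastener is turned clockwise to the stop. I handed the job in at about 12.5 s; no verdict is reported.

- **Hatch:** I pushed it down with the shut fingertips. It stopped firmly at z = 0.093 m with 27 N on the wrist, and the pictures show it level.
- **Fastener:** I turned it with a fingertip in the slot. Partway, the tip slid inward to about 20 mm from the axis and the wrist force rose to about 37 N. I backed off, reseated it at 37 mm, and turned to the stop, where the force rose to 28 N with almost no movement.
- **Last checks:** In the final top picture the slot lies at 14.6–14.8° and the bezel marks at 15.5°, so they agree within 1°. The objects visible in the final pictures look unmoved, judged by eye. The spray bottle and vase are only partly in those crops. The arm is clear, with wrist force near zero.
- **Disagreement:** My first camera fit gave the hatch angle as 0.18 rad, just under the stated 0.2–0.42. It did not affect the job, because I pushed until the hatch stopped.

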